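Clamp a bar in the cam-lock drill vise

ROBOT

A 6-joint arm with a two-finger parallel gripper is mounted at the origin on a cart in front of the work surface, level with it; the furniture and walls round the work are solid. World frame = base frame: x ahead of the robot, y to its left, z up, the work surface at z = 0. Lengths are in m, angles in rad, forces in N, time in s.
With the tool pointing down it reaches from about 0.35 to 0.975 m from the base axis. Payload 17.4 kg.
Tool frame: the origin (TCP) lies at the very end of the fingers, on their centre line; the grasp point (between the pads) lies 19 mm behind it; x points along the fingers, y is the direction in which the jaws open and shut, and the axes are right-handed (so a half turn about x gives the same grasp; the last joint's range is limited). The gripper opens to 85 mm and grips with 20 to 120 N. Pads are 22 mm wide; open, the fingers measure 114 mm over their backs; the gripper's body (76 mm by 85 mm) begins 54 mm behind the grasp point. The pads swing forward as they close: fully open they stand 13 mm farther back than shut.
Start: joints at [1.231, 0.116, 1.442, -0, 1.584, -0.038], TCP at [0.201, 0.644, 0.231] pointing down, gripper open.
Joint ranges: [-2.83, 2.83], [-0.83, 2.19], [0.07, 2.5], [-1.14, 4.28], [0.01, 3], [-2.97, 2.97]. Speed limits (rad/s): [1.89, 1.89, 2.22, 3.14, 3.14, 3.14].

INTERFACE

Orientations are given as a rotation vector (axis times angle).
In Python, from bench import movep, move_l, move_j, release, close, dwell, solve_ik, capture, camera_model, PlanningError, job_done, get_t, get_joint_pos, get_joint_velocities, get_effort, get_tcp_pos, get_tool_rot, get_contact_force, get_torque, get_gripper_width gives the robot as it stands. The module is installed in compiled form; this text tells all that it offers. Calls block until the motion is done:
- movep(position, orientation): joint-space move of the TCP to a pose.
- move_l(position, attitude=None, max_speed=0.15, stop_force=None): straight line of the TCP; attitude=None keeps the orientation; max_speed is the mean speed in m/s. With stop_force (N) it stops when the force on the tool has changed by that much, and returns True; else False.
- move_j(angles): joint-space move.
- release() and close(squeeze=None): open the fingers fully, or close them until they stop; squeeze is the grip in N (None keeps the last).
- dwell(seconds).
- solve_ik(position, orientation): joint angles nearest the present ones, or None.
- capture(name): name is "scene" or "top"; returns the picture (420x560x3 uint8, red, green, blue); there is no depth.
- camera_model(name): a dict with "fx", "fy", "cx", "cy" (pixels), "R" (3x3) and "t" (3): a world point X has camera coordinates R X + t. Camera axes: x right, y down, z forward; pixel columns grow to the right and rows downward; lengths in m; the calibration is good to about 2 mm. A picture is of the moment at which its call begins. camera_model takes no time and is no camera call.
A pose or a line that the arm cannot do raises PlanningError and nothing moves.
- job_done(): hands the job in, once; it reports no verdict.
Readings, each from a call of its own:
- get_t(): time.
- get_joint_pos(): joint angles.
- get_joint_velocities(): joint speeds.
- get_effort(): joint torques, N m.
- get_tcp_pos(): TCP position.
- get_tool_rot(): TCP orientation.
- get_contact_force(): force on the tool from outside, world axes, zero at the start.
- get_torque(): the same for the moment, N m.
- get_gripper_width(): finger opening in m.
Only numpy, scipy, OpenCV 4.12 (cv2) and the standard library are available. Lean on these libraries where they do the work, as an engineer would, in place of code of your own. Each camera call takes 0.05 s, during which the arm holds its last target.

TASK

Close the blue cam-lock drill vise on the bright metal bar lying between its jaws, using only pushes of the fingertips: swing the cam lever outward and away from you, all the way round to its stop, so that the cam stands at its low point and frees the slide; then push the sliding jaw forward until the bar sits square and tight between both jaws; then swing the lever all the way back to its stop to lock it. Do not force the jaw while the cam is locked, do not pinch the lever or the jaw or handle the bar itself (only the jaw moves it), lift nothing, and leave the tools around the vise alone.

Things in the scene. Friction and masses are not known exactly. Their poses are not given: they have to be found in the camera images.
- vise: Blue vise, 260 x 104 mm plus a cam lug on the left, bolted to the bench. Origin: on the bench under the bed's middle; x points from sliding to fixed jaw (roughly away from the robot), y left, z up. The bar lies on the bed at z 18 mm. Jaws: y -48 to 48 mm, tops at z 60 mm; the fixed jaw's face is at x 75 mm.
- fixed_jaw_face (a point): Middle of the fixed jaw's gripping face (x 75, z 40 mm in the vise's frame).
- sliding_jaw (a joint): Travel of the sliding jaw along vise +x, in m: 0 fully back, stop at 0.070; gripping face at vise x = -0.010 + travel, flat back at -0.041 + travel. On the 32 mm bar the jaws close at 0.053; the jaw plate's rubber backing gives 4 mm more at 2 N/mm. Starts at 0.008 to 0.016. Cam off: slides with 4 N, stays where left; cam locked: 20 N more.
- jaw_back (a point): Point to push: on the jaw's flat back face, 20 mm right (vise -y) of its middle, z 50 mm; moves with the jaw. Behind the jaw runs its ram, a steel bar 40 mm wide, top at z 37 mm, for 139 mm; low rails beside it reach z 34 mm.
- cam_lever (a joint): Angle of cam and lever, rad. 0: locked stop (starts at 0 to 0.04), lever pointing along vise -x (to the robot). Grows as the lever swings out to the left and forward (clockwise from above) to the stop at 2.147: the cam's low point faces the ram, 5 mm clear, the lever points 57 degrees left of vise +x. Stays where left. Takes 5 N at the grip, up to 15 N as the cam bites in the last 0.3 rad.
- cam_axis (a point): Point on the cam's upright axis at the grip's height (z 60 mm), left of the ram at vise x -55, y 41 mm. Hub and nut (24 mm across) reach z 61 mm, the eccentric disc (40 mm across, 4 mm off centre) z 36 mm. As it bites, its rim carries the jaw a few mm forward; on releasing, a few mm back.
- lever_grip (a point): Middle of the lever's black grip, 70 mm from the cam axis, z 60 mm; the grip is 52 mm long along the lever and 17 mm thick, rising gently outward (underside at z 46 to 57 mm). Its x axis points from the grip to the cam axis.
- work_center (a point): Centre (half height) of the bar of bright metal on the bed between the jaws: 32 mm wide along its x (the gripped width), 90 mm long along its y, 22 mm high, two holes drilled and a third marked. Starts loose and askew, 5 to 31 mm off the fixed jaw; clamped, its centre is at vise x 59 mm.
- screwdriver: Red-handled screwdriver, 210 mm, a bystander left of the vise. Origin at the middle of its underside.
- hammer: Ball-peen hammer, 294 mm, a bystander left of the vise. Origin at the middle of its underside.
- oil_can: Green thumb oil can, 70 mm across, 160 mm high, a bystander beyond the vise on the right. Origin under its middle.
- marker: Paint marker, 127 mm, a bystander right of the vise and near the robot. Origin under its middle.
- chisel: Cold chisel, 166 mm, a bystander right of the vise. Origin under its middle.
Things that resemble listed ones, but are neither listed nor needed, are in the scene too. Of the things that look like the part that bears work_center, the largest one is meant.

How it is judged:
On the way, in this order (a step that is already met when the one before it is completed fails the run):
1. the cam is turned to its low point, the jaw still back (value of joint cam_lever above 2 rad and value of joint sliding_jaw below 0.03 m), for 0.2 s.
2. the jaw is pushed home: the bar square between both jaws, the cam still at its low point (value of joint sliding_jaw above 0.0515 m and x of work_center in the frame of vise above 0.0575 m and angle between the y axis of work_center and the y axis of vise, either way round below 0.035 rad and z of work_center in the frame of vise below 0.032 m and value of joint cam_lever above 1.9 rad), for 0.2 s.
3. the lever is swung back and the cam locked (value of joint cam_lever below 0.12 rad), for 0.2 s.
At the end, for the whole second after the job is handed in: The lever is back at its locked stop (within 0.12 rad), and the bar is gripped: flat on the bed, square to the jaws within 2 degrees, jaw closed on it within 1.5 mm, both jaws pressing on it with more than 2 N, all at rest (value of joint sliding_jaw above 0.0515 m and x of work_center in the frame of vise above 0.0575 m and angle between the y axis of work_center and the y axis of vise, either way round below 0.035 rad and z of work_center in the frame of vise below 0.032 m and value of joint cam_lever between -0.03 and 0.12 rad and contact force between each of jaw_plate_c0, vise_c7 and work above 2 N and linear speed of work below 0.01 m/s and velocity of joint sliding_jaw below 0.005 m/s); the robot touches nothing.
It fails at once if the bar is lifted off the bed (z of work_center in the frame of vise above 0.037 m).
It fails at once if the bar is handled with the fingers (contact force between the fingers and work above 2 N).
It fails at once if the jaw is forced (over 18 N) while the cam is locked (value of joint cam_lever below 0.2 rad and (contact force between the fingers and sliding_jaw_c1 above 18 N or contact force between the fingers and sliding_jaw_c0 above 18 N)).
It fails at once if the lever or the sliding jaw is pinched between the fingers instead of pushed ((contact force between the fingers and cam_lever_c3 above 4 N and contact force between the fingers and cam_lever_c4 above 4 N) or (contact force between the fingers and sliding_jaw_c1 above 4 N and contact force between the fingers and jaw_plate_c0 above 4 N) or (contact force between the fingers and sliding_jaw_c0 above 4 N and contact force between the fingers and brake_strip_c0 above 4 N)).
It fails at once if a tool beside the vise is moved over 20 mm or lifted (distance of any of screwdriver, hammer, oil_can, marker, chisel from where it was at the start of the episode above 0.02 m).
It also fails if it takes over 72 s, if anything falls off the work surface, if the arm or the gripper's body presses on something with over 40 N, if the wrist force passes 120 N, or if a joint passes its speed limit or range.

## Working session

There is one attempt and no reset: what is moved stays moved. The work goes in short steps, each a Python script; the robot and the scene stay as the last script left them, time stands still between calls to the robot, and variables do not carry over. Pictures are saved under pics/ and viewed, and the job is handed in when it is done.

```bash
mkdir -p pics; python3 - <<'E'
from bench import *
import cv2
for n in("scene","top"):
    im=capture(n); cv2.imwrite(f"pics/{n}0.png",im[:,:,::-1])
    print(camera_model(n))
print(get_t(),get_tool_rot(),get_gripper_width())
E
```

```text
{'fx': 482.5589511434602, 'fy': 482.5589511434602, 'cx': 277.1687299582889, 'cy': 213.34550019590688, 'R': array([[ 0.55228425, -0.8334389 ,  0.0190185 ],
       [-0.5082601 , -0.35470994, -0.78476273],
       [ 0.66079784,  0.42374575, -0.61950445]]), 't': array([-0.23005524,  0.3956948 ,  0.84711263])}
{'fx': 465.5877698989455, 'fy': 465.5877698989455, 'cx': 277.4035545618317, 'cy': 208.37514228261927, 'R': array([[ 0.00342714, -0.99994291, -0.01012056],
       [-0.99635254, -0.00255156, -0.08529422],
       [ 0.08526352,  0.01037596, -0.99630441]]), 't': array([0.10353231, 0.5876535 , 1.08593358])}
0.1 [ 0.23608631  1.55797233 -0.23766678] 0.08533517898948935
```

View pics/scene0.png

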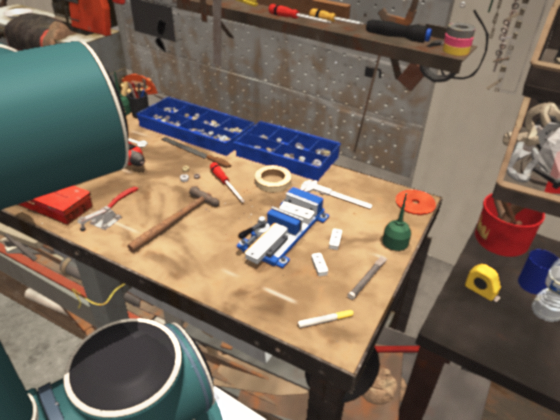

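View pics/top0.png

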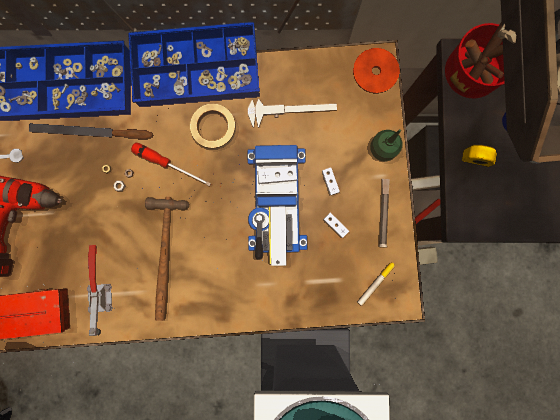

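```bash
python3 - <<'E'
import cv2
im=cv2.imread("pics/top0.png"); c=im[135:275,235:335]; cv2.imwrite("pics/topc.png",cv2.resize(c,None,fx=5.5,fy=4.28*5.5/5.5 if 0 else 5.5,interpolation=cv2.INTER_CUBIC)[:, :][:770])
cv2.imwrite("pics/topc.png",cv2.resize(im[140:272,230:330],None,fx=4.5,fy=4.5,interpolation=cv2.INTER_CUBIC))
im=cv2.imread("pics/scene0.png")
cv2.imwrite("pics/scenec.png",cv2.resize(im[170:275,225:345],None,fx=5.5,fy=5.5,interpolation=cv2.INTER_CUBIC))
E
```

```text
(no output)
```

View pics/topc.png

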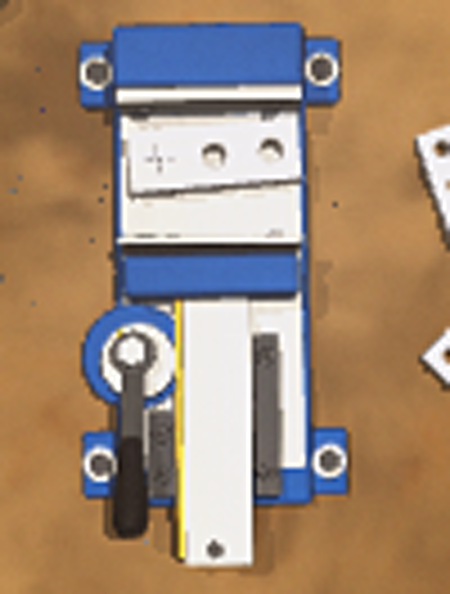

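View pics/scenec.png

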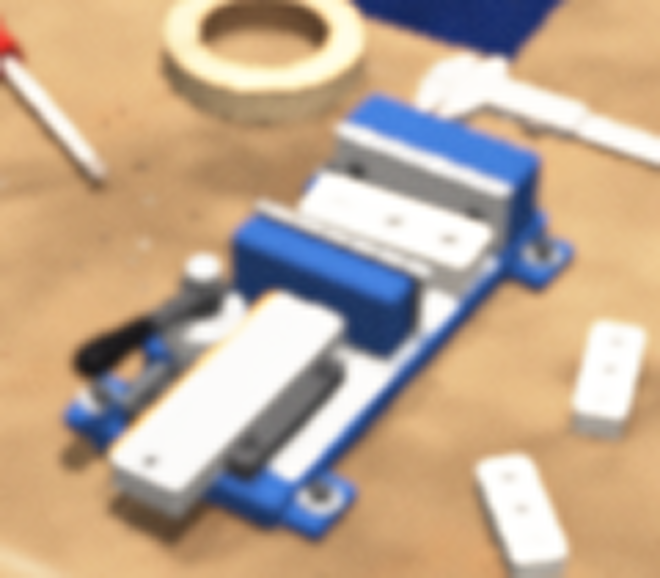

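```bash
cat > h.py <<'E'
import numpy as np
from bench import *
def bp(cam,u,v,z):
    m=camera_model(cam);R=m["R"];C=-R.T@m["t"]
    d=R.T@np.array([(u-m["cx"])/m["fx"],(v-m["cy"])/m["fy"],1.])
    return C+d*(z-C[2])/d[2]
def pj(cam,X):
    m=camera_model(cam);p=m["R"]@np.array(X)+m["t"]
    return m["fx"]*p[0]/p[2]+m["cx"],m["fy"]*p[1]/p[2]+m["cy"]
def tc(x,y,z): return bp("top",230+x/4.5-.5+.5/4.5,140+y/4.5-.5+.5/4.5,z)
E
python3 - <<'E'
from h import *
np.set_printoptions(precision=4,suppress=True)
P=dict(fl=(116,102,.06),fr=(302,100,.06),backL=(116,27,.06),backR=(301,25,.06),nut=(131,351,.061),gripend=(130,536,.06),jawbL=(125,298,.06),jawbR=(297,294,.06),platL=(119,241,.06),platR=(300,241,.06),
b1=(97,72,.012),b2=(320,68,.012),b3=(100,464,.012),b4=(330,460,.012), wTL=(127,112,.04),wBL=(130,194,.04),wBR=(302,182,.04),wTR=(298,112,.04))
W={k:tc(*v) for k,v in P.items()}
for k,v in W.items(): print(k,v)
# fit
from scipy.optimize import least_squares
m=[("fl",75,48),("fr",75,-48),("nut",-55,41)]
def f(p):
    c,s=np.cos(p[2]),np.sin(p[2]);R=np.array([[c,-s],[s,c]])
    return np.concatenate([R@np.array([x,y])/1000+p[:2]-W[k][:2] for k,x,y in m])
r=least_squares(f,[.6,0,0]);print(r.x,r.fun*1000)
p=r.x;c,s=np.cos(p[2]),np.sin(p[2]);R=np.array([[c,-s],[s,c]])
for k,v in W.items(): print(k,(R.T@(v[:2]-p[:2])*1000).round(1))
E
```

```text
fl [0.6923 0.1567 0.06  ]
fr [0.6935 0.0602 0.06  ]
backL [0.7318 0.157  0.06  ]
backR [0.7329 0.0608 0.06  ]
nut [0.5628 0.148  0.061 ]
gripend [0.4684 0.1479 0.06  ]
jawbL [0.5902 0.1513 0.06  ]
jawbR [0.5925 0.0628 0.06  ]
platL [0.6197 0.1546 0.06  ]
platR [0.6199 0.0613 0.06  ]
b1 [0.7177 0.1699 0.012 ]
b2 [0.72  0.049 0.012]
b3 [0.5055 0.1666 0.012 ]
b4 [0.508  0.0438 0.012 ]
wTL [0.6906 0.152  0.04  ]
wBL [0.647  0.1501 0.04  ]
wBR [0.6535 0.0596 0.04  ]
wTR [0.6908 0.0617 0.04  ]
[0.618  0.1076 0.0111] [ 0.1956 -0.2431  0.0654  0.21   -0.261   0.0331]
fl [74.8 48.2]
fr [ 74.9 -48.2]
backL [114.3  48.1]
backR [114.4 -48.1]
nut [-54.7  41. ]
gripend [-149.1   41.9]
jawbL [-27.3  44. ]
jawbR [-26.  -44.5]
platL [ 2.2 47. ]
platR [  1.4 -46.4]
b1 [100.3  61.2]
b2 [101.4 -59.8]
b3 [-111.8   60.2]
b4 [-110.7  -62.6]
wTL [73.1 43.6]
wBL [29.5 42.2]
wBR [ 35.  -48.4]
wTR [ 72.3 -46.7]
```

```bash
cat >> h.py <<'E'
from scipy.spatial.transform import Rotation as Ro
YAW=.017; O=np.array([.618,.1072])
def V(x,y,z):
    c,s=np.cos(YAW),np.sin(YAW); return [O[0]+(c*x-s*y)/1000,O[1]+(s*x+c*y)/1000,z/1000]
def rot(a,flip=1): # tool down, tool y along vise direction a (rad)
    p=a+YAW+(np.pi if flip<0 else 0); y=np.array([np.cos(p),np.sin(p),0]);x=np.array([0,0,-1.]);z=np.cross(x,y)
    return Ro.from_matrix(np.c_[x,y,z]).as_rotvec()
FL=1
def lev(th,side,gap,r=70,z=44):
    "pose of the pusher beside the lever; side -1: opening, +1: closing; gap mm"
    d=np.array([-np.cos(th),np.sin(th)]);t=np.array([np.sin(th),np.cos(th)])
    p=np.array([-55,41])+r*d+side*(19.5+gap)*t
    return V(p[0],p[1],z),rot(np.pi-th,FL)
E
python3 - <<'E'
import h
from h import *
np.set_printoptions(precision=3,suppress=True)
print(Ro.from_rotvec(get_tool_rot()).as_matrix())
for f in(1,-1):
    h.FL=f
    for th in(0,.5,1,1.5,2.147):
        for s in(-1,1):print(f,th,s,solve_ik(*lev(th,s,4)))
for n,u,v,z in(("sd tip",210,185,.01),("sdhandle",150,155,.02),("hamhead",187,205,.02)):print(n,bp("top",u,v,z))
E
```

```text
[[-0.     0.297  0.955]
 [-0.001  0.955 -0.297]
 [-1.    -0.001 -0.   ]]
1 0 -1 [ 0.194 -0.136  2.004 -0.     1.274 -2.965]
1 0 1 [ 0.283 -0.107  1.977 -0.     1.271 -2.876]
1 0.5 -1 [ 0.264 -0.12   1.989 -0.     1.272 -2.394]
1 0.5 1 [ 0.327 -0.041  1.916 -0.     1.267 -2.331]
1 1 -1 [ 0.318 -0.063  1.937 -0.     1.268 -1.841]
1 1 1 [ 0.339  0.038  1.837 -0.     1.267 -1.82 ]
1 1.5 -1 [ 0.339  0.014  1.861 -0.     1.266 -1.32 ]
1 1.5 1 [ 0.32   0.11   1.76  -0.     1.271 -1.338]
1 2.147 -1 [ 0.32   0.11   1.761  0.     1.271 -0.691]
1 2.147 1 [ 0.264  0.171  1.693  0.     1.278 -0.747]
-1 0 -1 [ 0.194 -0.136  2.004 -0.     1.274  0.177]
-1 0 1 [ 0.283 -0.107  1.977 -0.     1.271  0.266]
-1 0.5 -1 [ 0.264 -0.12   1.989 -0.     1.272  0.747]
-1 0.5 1 [ 0.327 -0.041  1.916 -0.     1.267  0.81 ]
-1 1 -1 [ 0.318 -0.063  1.937  0.     1.268  1.301]
-1 1 1 [0.339 0.038 1.837 0.    1.267 1.322]
-1 1.5 -1 [ 0.339  0.014  1.861 -0.     1.266  1.822]
-1 1.5 1 [ 0.32   0.11   1.76  -0.     1.271  1.803]
-1 2.147 -1 [0.32  0.11  1.761 0.    1.271 2.45 ]
-1 2.147 1 [0.264 0.171 1.693 0.    1.278 2.394]
sd tip [0.645 0.27  0.01 ]
sdhandle [0.717 0.415 0.02 ]
hamhead [0.595 0.323 0.02 ]
```

```bash
sed -i 's/^FL=1/FL=-1/' h.py; python3 - <<'E'
from h import *
import cv2
np.set_printoptions(precision=3,suppress=True)
close()
p,a=lev(0,-1,4); q=list(p); q[2]=.18
movep(q,a); print(get_t(),get_tcp_pos(),get_gripper_width())
hit=move_l(p,a,max_speed=.1,stop_force=8); print(hit,get_t(),get_tcp_pos(),get_contact_force())
for n in("scene","top"): cv2.imwrite(f"pics/{n}1.png",capture(n)[:,:,::-1])
im=cv2.imread("pics/scene1.png")
cv2.imwrite("pics/scene1c.png",cv2.resize(im[170:275,205:345],None,fx=5,fy=5,interpolation=cv2.INTER_CUBIC))
E
```

```text
3.0167 [0.493 0.123 0.18 ] -5.392307898663148e-05
False 4.525 [0.493 0.123 0.045] [-0.083 -0.371  0.144]
```

View pics/scene1c.png

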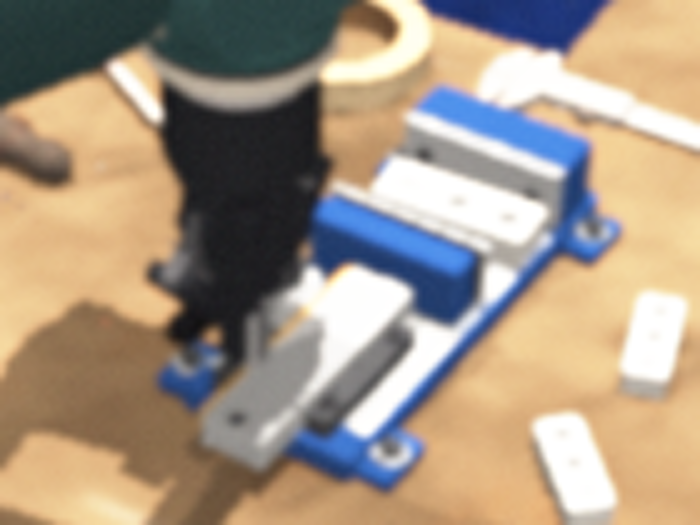

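View pics/top1.png

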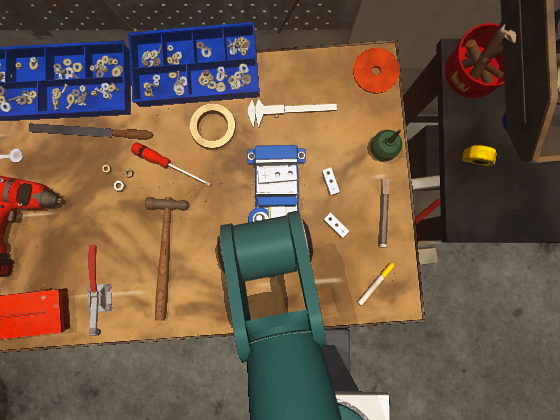

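The closed fingertips stand between the lever and the ram (about (235,340) in the crop) and touch nothing. Next I push the lever out.

```bash
python3 - <<'E'
from h import *
np.set_printoptions(precision=2,suppress=True)
for th in list(np.arange(.1,2.01,.19))+[2.1]:
    try: move_l(*lev(th,-1,0),max_speed=.07)
    except PlanningError as e: print(th,e); break
    F=get_contact_force();t=np.array([np.sin(th),np.cos(th)])
    print(round(th,2),round(get_t(),2),F,round(float(F[:2]@t),1))
hit=move_l(*lev(2.24,-1,0),max_speed=.03,stop_force=15)
print(hit,get_t(),get_contact_force(),get_tcp_pos(),lev(2.147,-1,0)[0])
E
```

```text
0.1 4.93 [0.13 0.47 0.33] 0.5
0.29 5.28 [ 0.08 -0.18  0.15] -0.1
0.48 5.63 [-0.17  0.51  0.59] 0.4
0.67 5.98 [ 0.05  0.05 -0.06] 0.1
0.86 6.33 [1.2  0.62 0.44] 1.3
1.05 6.68 [ 0.04  0.41 -0.66] 0.2
1.24 7.03 [ 0.72 -0.72  1.39] 0.5
1.43 7.38 [-0.24  0.06 -0.87] -0.2
1.62 7.73 [0.2  0.33 0.05] 0.2
1.81 8.08 [-0.15  0.26  0.19] -0.2
2.0 8.43 [0.8  0.53 0.79] 0.5
2.1 8.68 [-0.82  0.12  0.49] -0.8
True 8.9583 [-4.87  3.85  3.15] [0.58 0.22 0.04] [np.float64(0.5829170566312826), np.float64(0.21694154057086024), 0.044]
```

```bash
cat >> h.py <<'E'
def snap(tag):
    import cv2
    a=cv2.resize(capture("scene")[165:275,215:350,::-1],None,fx=4,fy=4,interpolation=cv2.INTER_CUBIC)
    b=cv2.resize(capture("top")[140:272,200:330,::-1],None,fx=3.3333,fy=3.3333,interpolation=cv2.INTER_CUBIC)
    h=max(a.shape[0],b.shape[0]);f=lambda i:cv2.copyMakeBorder(i,0,h-i.shape[0],0,0,cv2.BORDER_CONSTANT)
    o=np.hstack([f(a),f(b)]); o=cv2.resize(o,None,fx=.8,fy=.8); cv2.imwrite(f"pics/{tag}.png",o); print(o.shape)
E
python3 - <<'E'
from h import *
p,a=lev(2.147,-1,8); move_l(p,a); q=list(p);q[2]=.12;move_l(q,a,max_speed=.2)
q,a=V(-70,-20,120),rot(-np.pi/2); movep(q,a)
print(get_t(),get_joint_pos(),get_tcp_pos()); snap("s2")
E
```

```text
10.525 [ 1.10038663e-01 -9.27618495e-02  1.83534471e+00  1.90350623e-04
  1.39979839e+00  1.66580671e+00] [0.54828541 0.08628713 0.11938598]
(352, 778, 3)
```

View pics/s2.png

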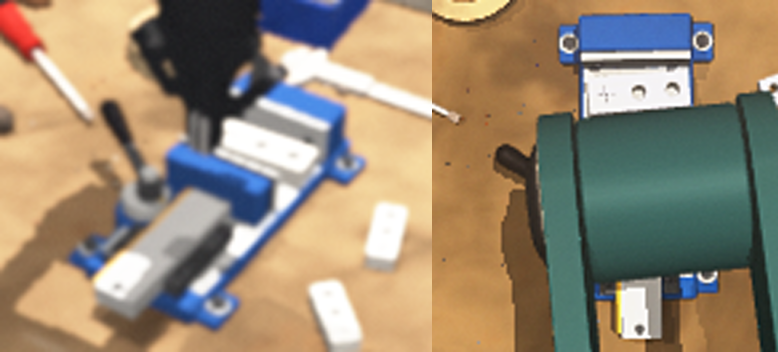

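```bash
python3 - <<'E'
from h import *
w=bp("top",200+(499-432)/2.667,140+153/2.667,.065);a=V(-55,41,60)
d=w[:2]-a[:2];phi=np.arctan2(d[1],d[0])-YAW;print(w,np.linalg.norm(d),np.pi-phi)
p=np.array(lev(2.147,1,5)[0]);print(get_contact_force())
E
```

```text
[0.60918104 0.22574013 0.065     ] 0.09141154845819724 2.1261657521816884
[-0.0691084  -0.12915824  0.15115631]
```

```bash
python3 - <<'E'
from h import *
np.set_printoptions(precision=2,suppress=True)
a=rot(-np.pi/2)
move_l(V(-55,-20,45),a,max_speed=.1,stop_force=8); print(get_t(),get_tcp_pos(),get_contact_force())
for x,s in((-20,.05),(-8,.04),(-2,.02),(0,.02),(1.5,.01),(3,.01)):
    h=move_l(V(x,-20,45),a,max_speed=s,stop_force=16); print(x,h,round(get_t(),2),get_tcp_pos()*1000,get_contact_force())
    if h: break
snap("s3")
E
```

```text
11.5417 [0.56 0.09 0.05] [0.34 0.62 0.78]
-20 False 12.39 [598.39  86.81  44.85] [0.5  0.49 0.44]
-8 False 12.84 [610.53  87.05  44.99] [ 0.15  0.4  -0.43]
-2 False 13.29 [616.35  87.17  45.05] [-2.18  0.09  0.59]
0 False 13.54 [618.32  87.23  45.01] [-3.15 -0.68  1.29]
1.5 False 13.84 [619.81  87.23  45.04] [-3.87  0.6   2.15]
3 False 14.14 [621.24  87.27  45.04] [-5.26  0.39  3.24]
(352, 778, 3)
```

View pics/s3.png

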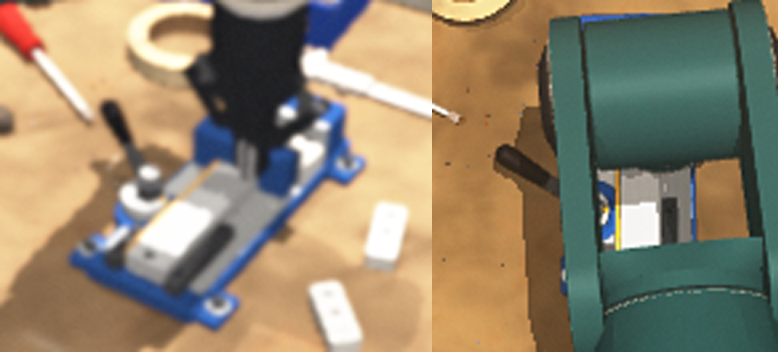

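```bash
python3 - <<'E'
from h import *
np.set_printoptions(precision=2,suppress=True)
a=rot(-np.pi/2)
for x in(4,5):
    h=move_l(V(x,-20,45),a,max_speed=.01,stop_force=12); F=get_contact_force();print(x,h,round(get_t(),2),get_tcp_pos()*1000,F)
    if h or F[0]<-9: break
dwell(.3);print(get_contact_force())
move_l(V(-10,-20,45),a,max_speed=.1); print(get_contact_force())
move_l(V(-10,-20,130),a,max_speed=.2)
p,b=lev(2.147,1,12); movep([p[0],p[1],.13],b); print(get_t());snap("s4")
E
```

```text
4 False 14.49 [622.1   87.27  45.01] [-6.45  0.46  3.66]
5 False 14.74 [622.92  87.29  44.97] [-9.57  0.19  5.28]
[-8.3  -0.96  5.77]
[-0.27 -0.23 -0.37]
16.65
(352, 778, 3)
```

View pics/s4.png

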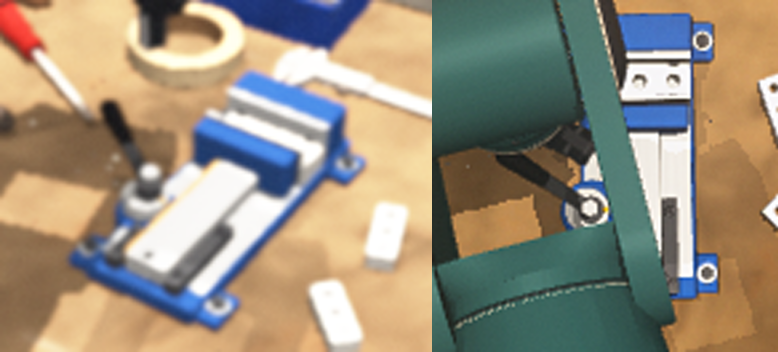

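```bash
python3 - <<'E'
from h import *
import cv2
im=capture("scene")[185:245,270:330,::-1];cv2.imwrite("pics/s5.png",cv2.resize(im,None,fx=9,fy=9,interpolation=cv2.INTER_CUBIC))
im=capture("top")[140:200,262:312,::-1];cv2.imwrite("pics/t5.png",cv2.resize(im,None,fx=9,fy=9,interpolation=cv2.INTER_CUBIC))
E
```

```text
(no output)
```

View pics/s5.png

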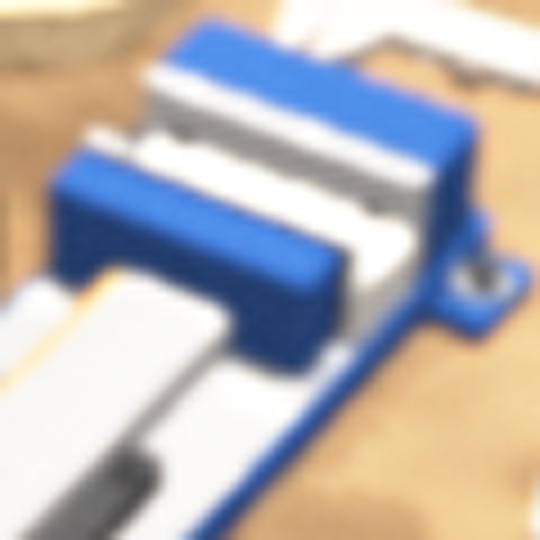

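View pics/t5.png

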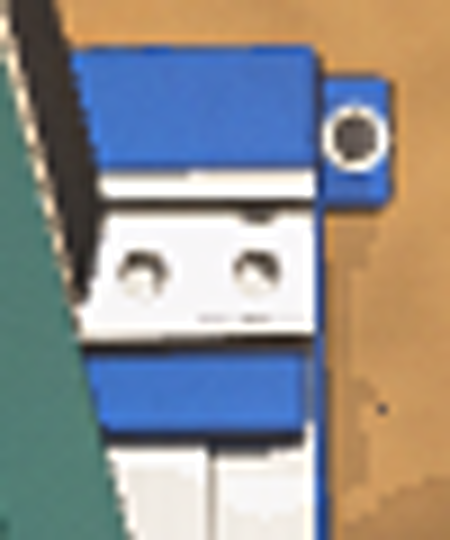

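```bash
python3 - <<'E'
from h import *
c,s=np.cos(YAW),np.sin(YAW)
for x,y,z in((300,200,.06),(300,167,.06),(300,337,.06),(300,320,.06),(300,433,.06),(300,210,.04),(300,337,.04),(110,337,.06),(110,440,.06)):
    w=bp("top",262+x/9-.44,140+y/9-.44,z)[:2]-O
    print(x,y,z,(c*w[0]+s*w[1])*1000,(-s*w[0]+c*w[1])*1000)
# original jaw back and plate for reference
for x,y in((297,294),(300,241),(300,218)):
    w=tc(x,y,.06)[:2]-O; print((c*w[0]+s*w[1])*1000)
E
```

```text
300 200 0.06 74.84023254866875 -43.96691051354918
300 167 0.06 83.50267929965082 -44.112244066751344
300 337 0.06 39.00353502014101 -43.36566299808701
300 320 0.06 43.43945924583863 -43.44008638538033
300 433 0.06 14.011640775948106 -42.946363359523694
300 210 0.04 75.90529624274394 -44.53078590848262
300 337 0.04 42.072223418022446 -43.96315405679981
110 337 0.06 39.74651914546714 5.737291806207167
110 440 0.06 12.922182161095893 6.083590120600683
-26.27573229154547
1.1265572719696606
13.064911643492167
```

```bash
python3 - <<'E'
from h import *
np.set_printoptions(precision=2,suppress=True)
p,b=lev(2.147,1,8); h=move_l(p,b,max_speed=.1,stop_force=8); print(h,get_t(),get_tcp_pos(),get_contact_force())
if not h:
  for th in list(np.arange(2.05,.25,-.18))+[.3,.2,.1]:
    move_l(*lev(th,1,0),max_speed=.07 if th>.35 else .04)
    F=get_contact_force();t=np.array([np.sin(th),np.cos(th)])
    print(round(th,2),round(get_t(),2),F,round(float(F[:2]@t),1))
  hit=move_l(*lev(-.08,1,0),max_speed=.02,stop_force=25)
  print(hit,get_t(),get_contact_force(),get_tcp_pos(),lev(0,1,0)[0])
snap("s6")
E
```

```text
False 17.8583 [0.62 0.19 0.04] [0.32 0.53 0.3 ]
2.05 18.23 [ 0.59 -0.37  0.4 ] 0.7
1.87 18.56 [-0.56  0.09  0.67] -0.6
1.69 18.89 [0.79 0.13 0.36] 0.8
1.51 19.23 [ 0.31 -0.07  0.26] 0.3
1.33 19.56 [0.   0.4  1.04] 0.1
1.15 19.89 [ 0.15 -0.63 -0.49] -0.1
0.97 20.23 [-0.38 -0.2   0.85] -0.4
0.79 20.56 [-0.4   0.19 -0.26] -0.2
0.61 20.89 [-0.92  0.33 -0.67] -0.3
0.43 21.23 [ 0.46 -0.43  0.14] -0.2
0.3 21.61 [-0.95 -0.9  -0.32] -1.1
0.2 21.94 [ 1.69 -0.3   0.76] 0.0
0.1 22.27 [-0.86  1.1   0.05] 1.0
True 22.7833 [1.06 8.83 0.63] [0.49 0.17 0.04] [np.float64(0.4919896116036998), np.float64(0.16556636031322816), 0.044]
(352, 778, 3)
```

View pics/s6.png

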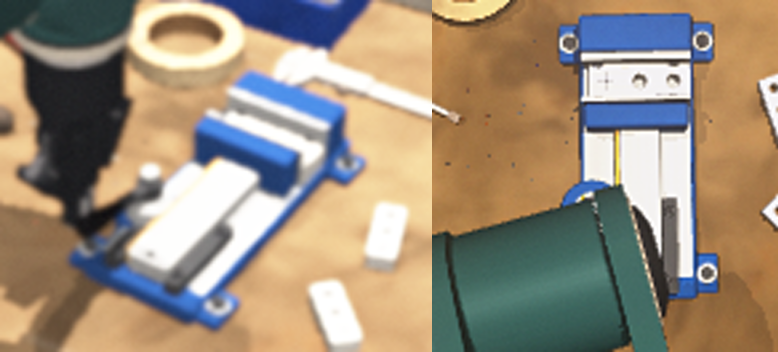

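```bash
python3 - <<'E'
from h import *
print(get_tcp_pos())
p,b=lev(0,1,15); move_l(p,b); move_l([p[0],p[1],.15],b,max_speed=.2); movep([.35,.45,.2],b); print(get_t(),get_contact_force())
import cv2
im=capture("top")[140:272,230:330,::-1];cv2.imwrite("pics/t7.png",cv2.resize(im,None,fx=4.5,fy=4.5,interpolation=cv2.INTER_CUBIC))
E
```

```text
[0.49159201 0.16557805 0.04404422]
25.0 [ 0.79658974  0.17269314 -0.86195683]
```

View pics/t7.png

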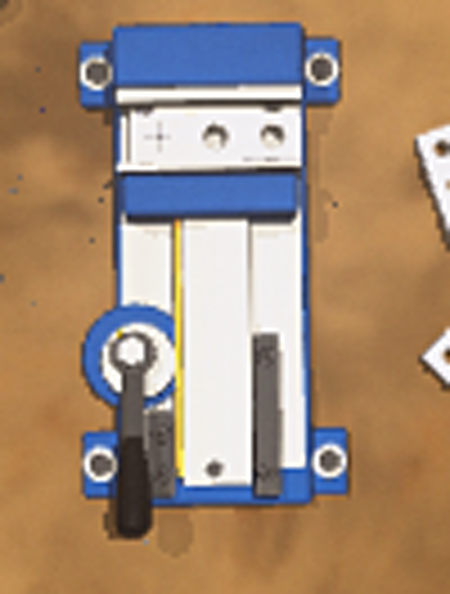

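```bash
python3 - <<'E'
from bench import *
job_done(); print(get_t())
E
```

```text
the job is handed in; nothing more can be done
the job is handed in; nothing more can be done
```

The vise is closed and locked on the bar, and I handed the job in just after 25 s of robot time. I used only pushes of the closed fingertips. No verdict was reported.

1. **Lever out:** I swung the lever out until it hit its stop. The camera put it at about 2.13 rad.
2. **Jaw forward:** I pushed the sliding jaw until the bar sat between both jaws, with a peak reading of about 9.6 N. In the top picture the jaw's back face gives a travel of about 54.5 mm, against 53 mm for closing on the bar. The fingertip position at the end of that push gave about 56.6 mm. The two disagree by about 2 mm, and both are above the 51.5 mm needed.
3. **Lever back:** I swung the lever back until the stop force tripped, with the fingertips within 1 mm of where they should be at lever angle 0.

In the last top picture the bar is square between the jaws, the lever is at its locked stop and the arm is clear. The bystander tools were never touched as far as the pictures show, but I did not measure their positions afterwards. The force on the bar from each jaw could not be read; the jaw travel implies the rubber backing is squeezed by 1.5 mm or more, about 3 N.

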